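# Find the sticking pump jar on the deli counter

### The arm

A 6-joint arm with a two-finger parallel gripper is mounted at the origin on the work surface. World frame = base frame: x ahead of the robot, y to its left, z up, the work surface at z = 0. Lengths are in m, angles in rad, forces in N, time in s.
With the tool pointing down it reaches from about 0.35 to 0.85 m from the base axis. Payload 8.1 kg.
Tool frame: the origin (TCP) lies on the centre line of the jaws, within the pads' length; the fingertips stand robot.finger_overhang ahead of it and the grasp point (between the pads) lies 5 mm behind it (robot.finger_overhang is the distance from the TCP to the fingertips, in m); z points along the fingers, y is the direction in which the jaws open and shut (so a half turn about z gives the same grasp; the last joint's range is limited). The gripper opens to 93 mm and grips with 3 to 60 N. Pads are 15 mm wide; open, the fingers measure 128 mm over their backs; the gripper's body (75 mm by 188 mm) begins 65 mm behind the grasp point.
Start: joints at [-1.364, 0.13, 1.488, -0, 1.523, -0.085], TCP at [0.173, -0.575, 0.233] pointing down, gripper open.
Joint ranges: [-2.96, 2.96], [-0.89, 2.26], [0.02, 2.5], [-1.34, 4.48], [0, 2.73], [-2.66, 2.66]. Speed limits (rad/s): [2.39, 2.39, 2.79, 3.14, 3.14, 3.14].

### API

Orientations are given as a rotation vector (axis times angle).
In Python, from plant import robot gives the robot as it stands. The module is installed in compiled form; this text tells all that it offers.
- The arm moves only by the tool carry_out, never from a script. Its argument "commands" is a list that holds one entry, the list of rows, each a list of 4 numbers: the shift along the tool's x, y, z in cm, then the turn about the tool's z in degrees. In form: [[[tx, ty, tz, roll], ...]]. A call has 1 to 20 rows; each row shifts and turns the commanded pose from where the row before left it, along the tool's axes as they then stand; what a row does not reach is not made up. A row lasts 1/12 s, in which the tool goes at most 41.7 mm and 7.16 degrees, less where a joint would pass 70% of its speed; a pose out of reach is approached as far as the arm can. A call is refused whole if a number of a shift passes 4.17 or a number of a turn 7.16, either way. A call with a gripper value outside its range is refused whole. "claw" is the finger opening in cm, from 0 to 9.3, set as the call begins (left out, the last holds). The fingers move at their own pace and stop on an object; "grip_force" is the grip in N (left out, the last holds). Time passes only in rows, so rows that do not move let the fingers close. It gives the time, the measured TCP pose, the force and the opening at its end, in the units of the state.
- robot.read_state(): the state, without advancing time (a new reading comes with each control period).
- robot.read_camera(name): name is "scene" or "top"; returns the picture (384x512x3 uint8, red, green, blue); there is no depth.
- robot.camera_params(name): a dict with "mtx" (3x3 intrinsics, pixels), "dist_coeffs" ([k1, k2, p1, p2, k3] as OpenCV has them; the pictures are not rectified), "R" (3x3) and "t" (3): a world point X has camera coordinates R X + t. Camera axes: x right, y down, z forward; pixel columns grow to the right and rows downward; lengths in m; the calibration is good to about 2 mm. A picture is of the moment at which its call begins. camera_params takes no time and is no camera call.
- robot.close_job(): hands the job in, once; it reports no verdict.
The state is a dict: "t": time; "q": joint angles; "dq": joint speeds; "joint_torque": joint torques, N m; "tool_pos": TCP position; "orientation": TCP orientation; "force": force on the tool from outside, world axes, zero at the start; "wrist_torque": the same for the moment, N m; "opening": finger opening in m.
Only numpy, scipy, OpenCV 4.12 (cv2) and the standard library are available. Lean on these libraries where they do the work, as an engineer would, in place of code of your own. Each camera call takes 0.05 s, during which the arm holds its last target.

### The job

A loose weight was left inside one of the three look-alike pump jars on the serving tray, so its pump head stops well short of the stroke of the other two. Working from the robot's own left to its right, press each pump head slowly down until it is firmly against its stop, without leaning hard on it, and let it spring back up; then stand the jar with the short stroke upright on the floor of the empty plywood crate, setting it down rather than dropping it. Leave the other two pump jars in their places on the tray and everything else where it stands.

Things in the scene. Friction and masses are not known exactly. Their poses are not given: they have to be found in the camera images.
- tray: low wooden serving tray, 120 x 430 mm, fixed to the counter; origin under its centre; its long side runs along its y (robot's left is +y). Pump jars stand on its floor, 12 mm above the counter; rim 10 mm higher
- place_left (a point): the left place on the tray floor (robot's left), one pump jar stands near it (within 10 mm)
- place_middle (a point): the middle place on the tray floor, 140 mm from the left and the right one
- place_right (a point): the right place on the tray floor (robot's right)
- crate: empty open plywood crate, 140 x 140 mm outside, 50 mm high, walls and floor 6 mm thick, fixed to the counter on the left or right nearer the robot; origin at the centre of its underside, axes along its sides
- pump_a: one of three look-alike loose pump jars, any may hold the weight; 0.44 kg (0.84 kg with it): white ceramic jar 64 mm diameter, narrowing above 88 mm; steel collar 44 mm diameter, 102 to 132 mm up; black pump head; 180 mm high in all. Origin: centre of the underside, z up; a thin spout sticks out of the head 57 mm along -x. May be lifted by head or collar
- head_a (a point): centre of the top of pump_a's black head, a cylinder of 36 mm diameter and 20 mm height, 180 mm above the jar's underside when up. Springs back by itself; the spring takes 3 N to start and 7 N at the full stroke of 24 mm; 10 to 15 N is firm
- pump_b: one of three look-alike loose pump jars, any may hold the weight; 0.44 kg (0.84 kg with it): white ceramic jar 64 mm diameter, narrowing above 88 mm; steel collar 44 mm diameter, 102 to 132 mm up; black pump head; 180 mm high in all. Origin: centre of the underside, z up; a thin spout sticks out of the head 57 mm along -x. May be lifted by head or collar
- head_b (a point): centre of the top of pump_b's black head, a cylinder of 36 mm diameter and 20 mm height, 180 mm above the jar's underside when up. Springs back by itself; the spring takes 3 N to start and 7 N at the full stroke of 24 mm; 10 to 15 N is firm
- pump_c: one of three look-alike loose pump jars, any may hold the weight; 0.44 kg (0.84 kg with it): white ceramic jar 64 mm diameter, narrowing above 88 mm; steel collar 44 mm diameter, 102 to 132 mm up; black pump head; 180 mm high in all. Origin: centre of the underside, z up; a thin spout sticks out of the head 57 mm along -x. May be lifted by head or collar
- head_c (a point): centre of the top of pump_c's black head, a cylinder of 36 mm diameter and 20 mm height, 180 mm above the jar's underside when up. Springs back by itself; the spring takes 3 N to start and 7 N at the full stroke of 24 mm; 10 to 15 N is firm
- cheese: bystander, leave alone: small round cheese, 100 mm across, 58 mm high, standing on a dark 150 mm board 16 mm thick
- shaker: bystander, leave alone: small steel shaker, 34 mm across, 64 mm high, standing on the tray between two pump jars
- preserve: bystander, leave alone: amber jar of preserve, 60 mm across, 85 mm high, between the crate and the board
- pickles: bystander, leave alone: green jar, 72 mm across, 110 mm high, right of the tray
- tin: bystander, leave alone: food tin, 74 mm across, 80 mm high, beyond the tray
- bowl: bystander, leave alone: terracotta bowl, 120 mm across, 50 mm high, to the left
- salami: bystander, leave alone: salami, 48 mm thick, about 220 mm long, lying at the far right along x
Mind the look-alikes: they are no part of the job. What is shaped like the pump_c but pink is not meant. Leave any purple look-alike of the pump_b alone.

How it is judged:
On the way, in this order (a step that is already met when the one before it is completed fails the run):
1. the pump at the left place is pressed down to its stop (robot's left; within 2.5 mm of the full stroke, or, in the jar with the weight, against the weight) (((horizontal distance between pump_a and place_left below 0.05 m and (z of head_a in the frame of pump_a below 0.1585 m or (z of head_a in the frame of pump_a below 0.1715 m and contact force between pump_a and tray above 11.4 N))) or (horizontal distance between pump_b and place_left below 0.05 m and (z of head_b in the frame of pump_b below 0.1585 m or (z of head_b in the frame of pump_b below 0.1715 m and contact force between pump_b and tray above 11.4 N))) or (horizontal distance between pump_c and place_left below 0.05 m and (z of head_c in the frame of pump_c below 0.1585 m or (z of head_c in the frame of pump_c below 0.1715 m and contact force between pump_c and tray above 11.4 N))))), for 0.1 s.
2. the pump at the middle place is pressed down to its stop (robot's middle; within 2.5 mm of the full stroke, or, in the jar with the weight, against the weight) (((horizontal distance between pump_a and place_middle below 0.05 m and (z of head_a in the frame of pump_a below 0.1585 m or (z of head_a in the frame of pump_a below 0.1715 m and contact force between pump_a and tray above 11.4 N))) or (horizontal distance between pump_b and place_middle below 0.05 m and (z of head_b in the frame of pump_b below 0.1585 m or (z of head_b in the frame of pump_b below 0.1715 m and contact force between pump_b and tray above 11.4 N))) or (horizontal distance between pump_c and place_middle below 0.05 m and (z of head_c in the frame of pump_c below 0.1585 m or (z of head_c in the frame of pump_c below 0.1715 m and contact force between pump_c and tray above 11.4 N))))), for 0.1 s.
3. the pump at the right place is pressed down to its stop (robot's right; within 2.5 mm of the full stroke, or, in the jar with the weight, against the weight) (((horizontal distance between pump_a and place_right below 0.05 m and (z of head_a in the frame of pump_a below 0.1585 m or (z of head_a in the frame of pump_a below 0.1715 m and contact force between pump_a and tray above 11.4 N))) or (horizontal distance between pump_b and place_right below 0.05 m and (z of head_b in the frame of pump_b below 0.1585 m or (z of head_b in the frame of pump_b below 0.1715 m and contact force between pump_b and tray above 11.4 N))) or (horizontal distance between pump_c and place_right below 0.05 m and (z of head_c in the frame of pump_c below 0.1585 m or (z of head_c in the frame of pump_c below 0.1715 m and contact force between pump_c and tray above 11.4 N))))), for 0.1 s.
At the end, for the whole second after the job is handed in: The jar with the short stroke (the one with the weight inside, so that it bears on the crate with over 5.6 N) stands upright (within 0.1 rad), at rest, on the crate's floor; the other two stand upright on the tray within 30 mm of where they were; all three heads are back up (within 4 mm) (z of head_a in the frame of pump_a above 0.176 m and z of head_b in the frame of pump_b above 0.176 m and z of head_c in the frame of pump_c above 0.176 m and ((x of pump_a in the frame of crate between -0.038 and 0.038 m and y of pump_a in the frame of crate between -0.038 and 0.038 m and z of pump_a in the frame of crate below 0.01 m and angle between each of pump_a, pump_b, pump_c's own z axis and vertical below 0.1 rad and linear speed of pump_a below 0.02 m/s and contact force between pump_a and crate above 5.6 N and distance of each of pump_b, pump_c from where it was at the start of the episode below 0.03 m) or (x of pump_b in the frame of crate between -0.038 and 0.038 m and y of pump_b in the frame of crate between -0.038 and 0.038 m and z of pump_b in the frame of crate below 0.01 m and angle between each of pump_b, pump_a, pump_c's own z axis and vertical below 0.1 rad and linear speed of pump_b below 0.02 m/s and contact force between pump_b and crate above 5.6 N and distance of each of pump_a, pump_c from where it was at the start of the episode below 0.03 m) or (x of pump_c in the frame of crate between -0.038 and 0.038 m and y of pump_c in the frame of crate between -0.038 and 0.038 m and z of pump_c in the frame of crate below 0.01 m and angle between each of pump_c, pump_a, pump_b's own z axis and vertical below 0.1 rad and linear speed of pump_c below 0.02 m/s and contact force between pump_c and crate above 5.6 N and distance of each of pump_a, pump_b from where it was at the start of the episode below 0.03 m))); the robot touches nothing.
It fails at once if a pump jar is pressed onto the tray with more than 60 N (contact force between any of pump_a, pump_b, pump_c and tray above 60 N).
It fails at once if a pump jar is tipped by more than 0.5 rad (angle between any of pump_a, pump_b, pump_c's own z axis and vertical above 0.5 rad).
It fails at once if a jar is let go more than 14 mm above the crate's floor ((x of pump_a in the frame of crate between -0.038 and 0.038 m and y of pump_a in the frame of crate between -0.038 and 0.038 m and z of pump_a in the frame of crate above 0.02 m and contact force between the fingers and pump_a below 0.05 N) or (x of pump_b in the frame of crate between -0.038 and 0.038 m and y of pump_b in the frame of crate between -0.038 and 0.038 m and z of pump_b in the frame of crate above 0.02 m and contact force between the fingers and pump_b below 0.05 N) or (x of pump_c in the frame of crate between -0.038 and 0.038 m and y of pump_c in the frame of crate between -0.038 and 0.038 m and z of pump_c in the frame of crate above 0.02 m and contact force between the fingers and pump_c below 0.05 N)).
It fails at once if a bystander is displaced by more than 40 mm, or a standing one tipped over (distance of any of cheese, shaker, preserve, pickles, tin, bowl, salami from where it was at the start of the episode above 0.04 m or angle between any of cheese, shaker, preserve, pickles, tin, bowl's own z axis and vertical above 0.5 rad).
It also fails if it takes over 72 s, if anything falls off the work surface, if the arm or the gripper's body presses on something with over 40 N, if the wrist force passes 120 N, or if a joint passes its speed limit or range.

## Working session

There is one attempt and no reset: what is moved stays moved. The work goes in short steps, Python scripts to look and compute and a tool call to move; the robot and the scene stay as the last step left them, time stands still between calls to the robot, and variables do not carry over. Pictures are saved under pics/ and viewed, and the job is handed in when it is done.

Besides the shell and the picture viewer there is one more tool, called after "Emit:" in YAML: its name, and indented under it one key for each argument. carry_out: Moves the arm, as the interface text tells. Its arguments: {"type":"object","properties":{"commands":{"type":"array","items":{"type":"array","items":{"type":"array","items":{"type":"number"}}}},"claw":{"type":"number"},"grip_force":{"type":"number"}},"required":["commands"]}

```bash
mkdir -p pics; python3 - <<'E'
from plant import robot
import cv2,numpy as np
np.set_printoptions(precision=4,suppress=True)
s=robot.read_state();print({k:np.round(v,4) for k,v in s.items()},robot.finger_overhang)
for n in("scene","top"):
    im=robot.read_camera(n);cv2.imwrite(f"pics/{n}0.png",im[:,:,::-1])
    p=robot.camera_params(n);print(n,p)
E
```

```text
{'t': np.float64(0.0), 'q': array([-1.3644,  0.1312,  1.4893, -0.    ,  1.523 , -0.0854]), 'dq': array([-0.    , -0.0005, -0.0005, -0.0005, -0.0013,  0.001 ]), 'joint_torque': array([  0.0014, -55.9844, -49.1753,   0.0769,   0.0353,  -0.0001]), 'tool_pos': array([ 0.1725, -0.5741,  0.2316]), 'orientation': array([-3.1064, -0.4565,  0.0002]), 'force': array([ 0.2081, -0.5194, -0.2832]), 'wrist_torque': array([ 0.0364,  0.0605, -0.0122]), 'opening': np.float64(0.0934)} 0.014
scene {'mtx': array([[401.4781,   0.    , 256.4485],
       [  0.    , 401.4781, 191.3745],
       [  0.    ,   0.    ,   1.    ]]), 'dist_coeffs': array([0.0289, 0.    , 0.    , 0.    , 0.    ]), 'R': array([[-0.4884,  0.8726,  0.0014],
       [ 0.7057,  0.3959, -0.5876],
       [-0.5133, -0.286 , -0.8092]]), 't': array([ 0.2885, -0.3315,  1.8142])}
top {'mtx': array([[496.7384,   0.    , 251.2249],
       [  0.    , 496.7384, 188.3175],
       [  0.    ,   0.    ,   1.    ]]), 'dist_coeffs': array([-0.1913,  0.    ,  0.    ,  0.    ,  0.    ]), 'R': array([[ 0.0297, -0.9995,  0.0064],
       [-0.9881, -0.0303, -0.1508],
       [ 0.151 , -0.0019, -0.9885]]), 't': array([-0.021 ,  0.5915,  1.5293])}
```

View pics/scene0.png

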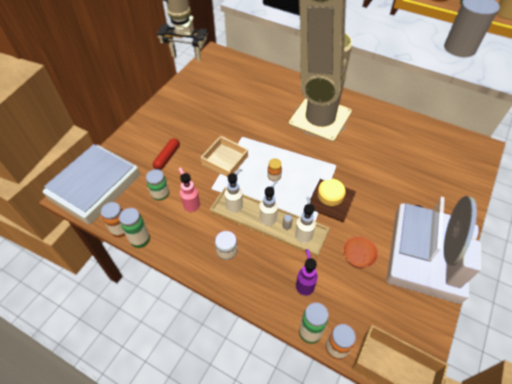

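View pics/top0.png

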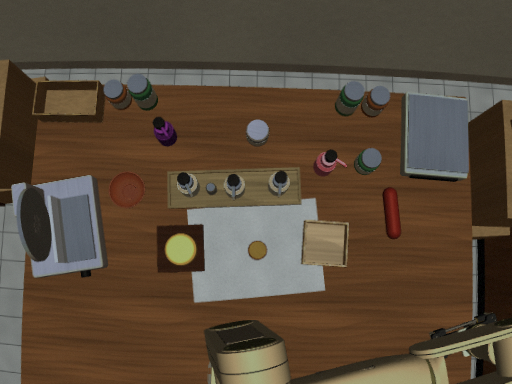

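Top view: white pumps with black heads on the tray at about (185,180), (233,182) and (280,180). Pink look-alike at (327,160), purple at (163,130); both are off the tray and not to be touched. Crate at (325,243), shaker at (211,188). Next is a close crop, then measurements.

```bash
cat > h.py <<'E'
import cv2,numpy as np
from plant import robot
np.set_printoptions(precision=4,suppress=True)
def ray(n,uv):
    p=robot.camera_params(n);R=np.array(p["R"]);t=np.array(p["t"])
    u=cv2.undistortPoints(np.array(uv,float).reshape(-1,1,2),np.array(p["mtx"]),np.array(p["dist_coeffs"])).reshape(-1,2)
    d=np.c_[u,np.ones(len(u))]@R
    return -R.T@t,d
def onz(n,uv,z):
    c,d=ray(n,uv);return c+d*((z-c[2])/d[:,2])[:,None]
def proj(n,X):
    p=robot.camera_params(n);R=np.array(p["R"])
    return cv2.projectPoints(np.array(X,float).reshape(-1,3),cv2.Rodrigues(R)[0],np.array(p["t"]),np.array(p["mtx"]),np.array(p["dist_coeffs"]))[0].reshape(-1,2)
E
python3 - <<'E'
import cv2
a=cv2.imread("pics/top0.png")
cv2.imwrite("pics/crop_t.png",cv2.resize(a[140:275,155:355],None,fx=4,fy=4,interpolation=cv2.INTER_CUBIC))
b=cv2.imread("pics/scene0.png")
cv2.imwrite("pics/crop_s.png",cv2.resize(b[130:255,195:345],None,fx=4.7,fy=4.7,interpolation=cv2.INTER_CUBIC))
E
```

```text
(no output)
```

View pics/crop_t.png

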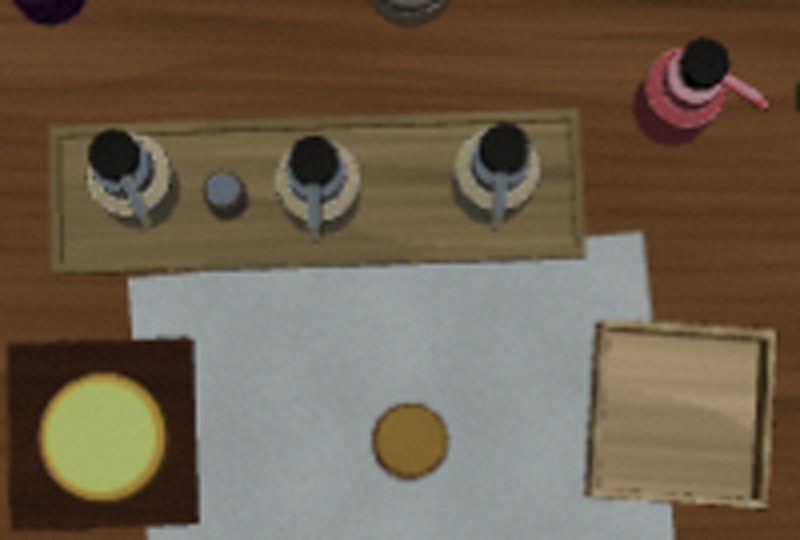

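View pics/crop_s.png

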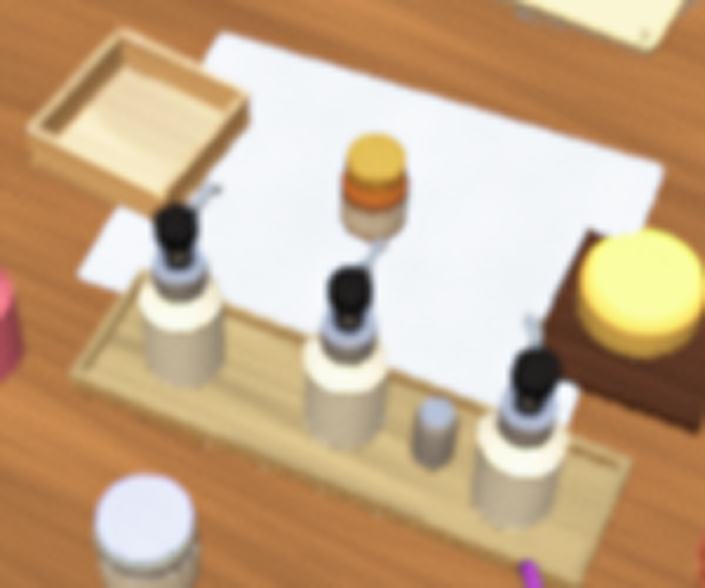

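```bash
python3 - <<'E'
from h import *
C={}
rois={"top":(165,160,300,205),"scene":(220,165,325,250)}
for n,(x0,y0,x1,y1) in rois.items():
    a=cv2.imread(f"pics/{n}0.png"); m=(a.max(2)<(45 if n=="top" else 60)).astype(np.uint8)
    k=np.zeros_like(m);k[y0:y1,x0:x1]=m[y0:y1,x0:x1]
    N,L,S,c=cv2.connectedComponentsWithStats(k)
    r=[(c[i],S[i]) for i in range(1,N) if S[i][4]>25]
    r.sort(key=lambda e:e[0][0]*(1 if n=="top" else -1))
    for e in r: print(n,e)
    C[n]=[e[0] for e in r]
for i,(u) in enumerate(C["top"]):
    print(i,"top z.182",onz("top",[u],.182), "z.192",onz("top",[u],.192))
for u in C["scene"]: print("scene z.18",onz("scene",[u],.18))
def cr(p): return [(x/4+155-.375,y/4+140-.375) for x,y in p]
W=onz("top",cr([(600,321),(776,328),(767,508),(586,496)]),.05);print("crate",W,W.mean(0),np.linalg.norm(W-np.roll(W,1,0),axis=1))
T=onz("top",cr([(50,126),(578,109),(585,257),(52,272)]),.022);print("tray",T,T.mean(0),np.linalg.norm(T-np.roll(T,1,0),axis=1))
for k,p,z in(("shaker",(223,188),.076),("preserve",(410,441),.085),("cheese",(103,437),.074)): print(k,onz("top",cr([p]),z))
sc=lambda p:[(x/4.7+195-.4,y/4.7+130-.4) for x,y in p]
W=onz("scene",sc([(122,30),(249,100),(160,195),(30,128)]),.05);print("crate sc",W,W.mean(0))
S=onz("top",cr([(147,222),(314,238),(498,226)]),.185);print("spout tips",S)
E
```

```text
top (array([183.1167, 178.325 ]), array([177, 173,  13,  12, 120], dtype=int32))
top (array([233.0625, 179.8661]), array([228, 174,  11,  13, 112], dtype=int32))
top (array([280.3482, 176.8661]), array([275, 171,  12,  12, 112], dtype=int32))
scene (array([308.6207, 209.8621]), array([305, 204,   9,  13,  87], dtype=int32))
scene (array([268.9706, 192.6471]), array([266, 188,   7,  12,  68], dtype=int32))
scene (array([232.0781, 178.7344]), array([229, 174,   7,  12,  64], dtype=int32))
0 top z.182 [[0.5942 0.1959 0.182 ]] z.192 [[0.5925 0.1945 0.192 ]]
1 top z.182 [[0.594  0.0505 0.182 ]] z.192 [[0.5924 0.0501 0.192 ]]
2 top z.182 [[ 0.6071 -0.0864  0.182 ]] z.192 [[ 0.6053 -0.0858  0.192 ]]
scene z.18 [[0.5946 0.1965 0.18  ]]
scene z.18 [[0.5968 0.0513 0.18  ]]
scene z.18 [[ 0.6069 -0.0873  0.18  ]]
crate [[ 0.496  -0.1737  0.05  ]
 [ 0.4942 -0.3136  0.05  ]
 [ 0.3527 -0.3077  0.05  ]
 [ 0.3591 -0.1652  0.05  ]] [ 0.4255 -0.2401  0.05  ] [0.1372 0.1399 0.1416 0.1426]
tray [[ 0.6434  0.2716  0.022 ]
 [ 0.6705 -0.1565  0.022 ]
 [ 0.5497 -0.1639  0.022 ]
 [ 0.5244  0.2634  0.022 ]] [0.597  0.0536 0.022 ] [0.1193 0.4289 0.121  0.428 ]
shaker [[0.5885 0.1241 0.076 ]]
preserve [[ 0.3971 -0.0266  0.085 ]]
cheese [[0.3927 0.2088 0.074 ]]
crate sc [[ 0.3541 -0.3044  0.05  ]
 [ 0.3706 -0.1645  0.05  ]
 [ 0.498  -0.1764  0.05  ]
 [ 0.4898 -0.3115  0.05  ]] [ 0.4281 -0.2392  0.05  ]
spout tips [[ 0.5453  0.1691  0.185 ]
 [ 0.5374  0.0482  0.185 ]
 [ 0.5502 -0.0838  0.185 ]]
```

Sizes check out: the crate sides come to 137–143 mm, the tray to 120 x 428 mm, and the two views agree on the heads within 3 mm. The heads are L (0.594,0.196), M (0.595,0.051) and R (0.607,-0.087), with the crate at (0.427,-0.240). I'll close the claw and go above the left head.

Emit:
carry_out:
  commands:
    - [[0,0,-1,5.57],[0,0,-1,5.57],[0,0,0,5.56],[1.6,-3,0,0],[1.6,-3,0,0],[1.6,-3,0,0],[1.6,-3,0,0],[1.6,-3,0,0],[1.6,-3,0,0],[1.6,-3,0,0],[1.6,-3,0,0],[1.6,-3,0,0],[1.6,-3,0,0],[1.6,-3,0,0],[1.6,-3,0,0],[1.6,-3,0,0],[1.6,-3,0,0],[1.6,-3,0,0],[1.6,-3,0,0],[1.6,-3,0,0]]
  claw: 0
  grip_force: 20

```text
t: 1.77
tool_pos: [0.4447, -0.0628, 0.2524]
orientation: [-3.142, -0.001, 0.0]
force: [0.4, -0.1, -0.1]
opening: 0.0006
```

Emit:
carry_out:
  commands:
    - [[1.5,-2.6,0,0],[1.5,-2.6,0,0],[1.5,-2.6,0,0],[1.5,-2.6,0,0],[1.5,-2.6,0,0],[1.5,-2.6,0,0],[1.5,-2.6,0,0],[1.5,-2.6,0,0],[1.5,-2.6,0,0],[1.5,-2.5,0,0],[0,0,1.3,0],[0,0,1.3,0],[0,0,0.9,0],[0,0,0,0],[0,0,0,0]]

```text
t: 3.02
tool_pos: [0.5933, 0.1933, 0.2164]
orientation: [3.141, -0.001, -0.004]
force: [-1.0, 0.2, 0.1]
opening: 0.0006
```

```bash
python3 - <<'E'
from h import *
s=robot.read_state();print(s['t'],s['tool_pos'],s['force'])
for n,(x0,y0,x1,y1) in {"top":(140,130,300,220),"scene":(250,140,370,260)}.items():
    a=robot.read_camera(n)[:,:,::-1];cv2.imwrite(f"pics/{n}1.png",cv2.resize(a[y0:y1,x0:x1],None,fx=4,fy=4))
E
python3 -c "
import cv2,numpy as np
a=cv2.imread('pics/top1.png');b=cv2.imread('pics/scene1.png');
print(a.shape,b.shape)"
```

```text
3.0167 [0.5933 0.1933 0.2164] [-0.9677  0.2189  0.0821]
(360, 640, 3) (480, 480, 3)
```

View pics/scene1.png

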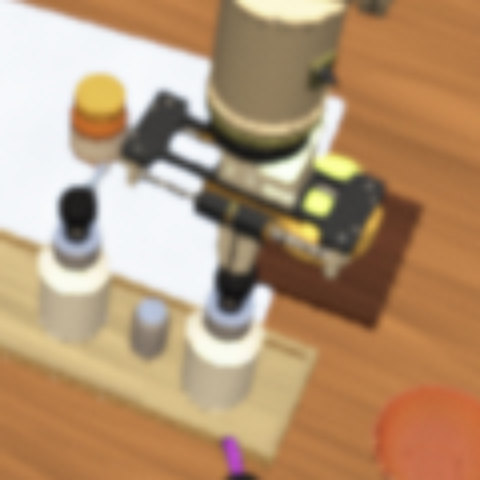

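The closed fingertips are right above the left head at crop (235,280). I'll press slowly.

Emit:
carry_out:
  commands:
    - [[0.1,-0.2,0.3,0],[0,0,0.3,0],[0,0,0.3,0],[0,0,0.2,0],[0,0,0.2,0],[0,0,0.2,0],[0,0,0.2,0],[0,0,0,0],[0,0,0,0]]

```text
t: 3.87
tool_pos: [0.5955, 0.1965, 0.2008]
orientation: [-3.142, -0.001, -0.0]
force: [-0.7, -0.6, 3.5]
opening: 0.0003
```

Emit:
carry_out:
  commands:
    - [[0,0,0.2,0],[0,0,0.2,0],[0,0,0.2,0],[0,0,0,0]]

```text
t: 4.2
tool_pos: [0.5953, 0.1965, 0.1942]
orientation: [3.142, 0.0, -0.0]
force: [0.5, -0.7, 4.4]
opening: 0.0008
```

Emit:
carry_out:
  commands:
    - [[0,0,0.2,0],[0,0,0.2,0],[0,0,0,0]]

```text
t: 4.45
tool_pos: [0.5953, 0.1964, 0.1902]
orientation: [3.142, 0.0, -0.0]
force: [-0.3, -0.5, 4.4]
opening: 0.0004
```

Emit:
carry_out:
  commands:
    - [[0,0,0.2,0],[0,0,0.2,0],[0,0,0,0]]

```text
t: 4.7
tool_pos: [0.5953, 0.1965, 0.1864]
orientation: [3.142, 0.0, -0.0]
force: [-0.5, -0.8, 5.3]
opening: 0.0003
```

Emit:
carry_out:
  commands:
    - [[0,0,0.1,0],[0,0,0.1,0],[0,0,0.1,0],[0,0,0,0]]

```text
t: 5.03
tool_pos: [0.5954, 0.1965, 0.1837]
orientation: [3.142, 0.0, 0.0]
force: [-1.6, -1.4, 6.6]
opening: 0.0003
```

Emit:
carry_out:
  commands:
    - [[0,0,0.1,0],[0,0,0,0]]

```text
t: 5.2
tool_pos: [0.5954, 0.1965, 0.1828]
orientation: [-3.142, -0.001, -0.0]
force: [-1.4, 0.1, 5.6]
opening: 0.0001
```

Emit:
carry_out:
  commands:
    - [[0,0,0.1,0],[0,0,0,0]]

```text
t: 5.37
tool_pos: [0.5957, 0.1966, 0.1824]
orientation: [-3.141, -0.001, -0.001]
force: [-2.0, -0.1, 7.0]
opening: 0.0
```

Emit:
carry_out:
  commands:
    - [[0,0,0.1,0],[0,0,0,0]]

```text
t: 5.53
tool_pos: [0.5961, 0.1967, 0.1823]
orientation: [-3.141, -0.001, -0.004]
force: [-2.2, -0.7, 12.0]
opening: 0.0002
```

Emit:
carry_out:
  commands:
    - [[0,0,0.1,0],[0,0,0,0]]

```text
t: 5.7
tool_pos: [0.5966, 0.1968, 0.1823]
orientation: [-3.141, -0.001, -0.006]
force: [-2.2, -0.5, 16.4]
opening: 0.0007
```

The left pump goes to its full stroke, with a hard stop at TCP 0.1823 and 16 N. Now release it and go to the middle.

Emit:
carry_out:
  commands:
    - [[0,0,0,0],[0,0,-0.6,0],[0,0,-0.8,0],[0,0,-1,0],[0,0,-1,0],[0,0,-0.8,0],[0,2.5,0,0],[0,3,0,0],[0,3,0,0],[0,3,0,0],[0,3,0,0],[0,0,0,0],[0,0,0,0]]

```text
t: 6.78
tool_pos: [0.5953, 0.0501, 0.2216]
orientation: [-3.141, 0.004, 0.001]
force: [-0.3, 1.0, -0.3]
opening: 0.0004
```

Emit:
carry_out:
  commands:
    - [[0,0,0.4,0],[0,0,0.4,0],[0,0,0.4,0],[0,0,0.4,0],[0,0,0.2,0],[0,0,0.2,0],[0,0,0.2,0],[0,0,0.2,0],[0,0,0,0]]

```text
t: 7.53
tool_pos: [0.5954, 0.0517, 0.1975]
orientation: [-3.141, -0.001, 0.0]
force: [-1.4, 2.0, 4.5]
opening: 0.0007
```

Emit:
carry_out:
  commands:
    - [[0,0,0.2,0],[0,0,0.2,0],[0,0,0,0]]

```text
t: 7.78
tool_pos: [0.5953, 0.0515, 0.1933]
orientation: [-3.141, -0.0, 0.0]
force: [-0.1, 2.1, 4.4]
opening: 0.0005
```

Emit:
carry_out:
  commands:
    - [[0,0,0.2,0],[0,0,0,0]]

```text
t: 7.95
tool_pos: [0.5954, 0.0515, 0.1915]
orientation: [-3.141, -0.0, -0.0]
force: [-1.1, 1.8, 4.5]
opening: 0.0008
```

Emit:
carry_out:
  commands:
    - [[0,0,0.2,0],[0,0,0,0]]

```text
t: 8.12
tool_pos: [0.5954, 0.0515, 0.1896]
orientation: [-3.142, -0.0, -0.0]
force: [-0.4, 1.5, 5.1]
opening: 0.0004
```

Emit:
carry_out:
  commands:
    - [[0,0,0.2,0],[0,0,0,0]]

```text
t: 8.28
tool_pos: [0.5955, 0.0515, 0.1877]
orientation: [-3.142, -0.0, -0.0]
force: [-0.6, 1.3, 5.8]
opening: 0.0005
```

Emit:
carry_out:
  commands:
    - [[0,0,0.2,0],[0,0,0,0]]

```text
t: 8.45
tool_pos: [0.5955, 0.0516, 0.1857]
orientation: [-3.141, -0.001, -0.0]
force: [-0.9, 1.4, 6.3]
opening: 0.0008
```

Emit:
carry_out:
  commands:
    - [[0,0,0.2,0],[0,0,0,0]]

```text
t: 8.62
tool_pos: [0.5955, 0.0516, 0.1838]
orientation: [-3.141, -0.0, -0.0]
force: [-1.0, 2.2, 5.8]
opening: 0.0003
```

Emit:
carry_out:
  commands:
    - [[0,0,0.2,0],[0,0,0,0]]

```text
t: 8.78
tool_pos: [0.5959, 0.0517, 0.1826]
orientation: [-3.141, -0.001, -0.002]
force: [-0.9, 1.1, 6.6]
opening: 0.0003
```

Emit:
carry_out:
  commands:
    - [[0,0,0.1,0],[0,0,0,0]]

```text
t: 8.95
tool_pos: [0.5962, 0.0516, 0.1824]
orientation: [-3.141, -0.001, -0.004]
force: [-2.2, 1.4, 12.2]
opening: 0.0005
```

Emit:
carry_out:
  commands:
    - [[0,0,0.1,0],[0,0,0,0],[0,0,0,0]]

```text
t: 9.2
tool_pos: [0.5967, 0.0516, 0.1824]
orientation: [-3.141, -0.001, -0.006]
force: [-3.0, 1.7, 16.5]
opening: 0.0005
```

The middle pump is also full stroke, so the weight should be in the right one. I'll press that too.

Emit:
carry_out:
  commands:
    - [[0,0,-0.6,0],[0,0,-0.8,0],[0,0,-1,0],[0,0,-1,0],[0,0,-0.8,0],[0.2,2.3,0,0],[0.2,2.8,0,0],[0.2,2.9,0,0],[0.3,2.9,0,0],[0.2,2.9,0,0],[0,0,0,0],[0,0,0.4,0],[0,0,0.4,0],[0,0,0.4,0],[0,0,0.2,0],[0,0,0.2,0],[0,0,0,0]]

```text
t: 10.62
tool_pos: [0.6062, -0.0855, 0.2053]
orientation: [-3.141, -0.002, 0.001]
force: [-1.1, 1.5, 2.5]
opening: 0.0004
```

Emit:
carry_out:
  commands:
    - [[0,0,0.2,0],[0,0,0.2,0],[0,0,0,0]]

```text
t: 10.87
tool_pos: [0.6065, -0.0862, 0.2015]
orientation: [-3.141, -0.001, -0.0]
force: [-1.0, 1.6, 3.0]
opening: 0.0007
```

Emit:
carry_out:
  commands:
    - [[0,0,0.2,0],[0,0,0,0]]

```text
t: 11.03
tool_pos: [0.6065, -0.0864, 0.1995]
orientation: [-3.141, -0.001, -0.0]
force: [-0.4, 2.0, 3.0]
opening: 0.0003
```

Emit:
carry_out:
  commands:
    - [[0,0,0.1,0],[0,0,0,0]]

```text
t: 11.2
tool_pos: [0.6065, -0.0865, 0.1986]
orientation: [-3.141, -0.001, -0.0]
force: [-1.4, 1.6, 4.1]
opening: 0.0002
```

Emit:
carry_out:
  commands:
    - [[0,0,0.2,0],[0,0,0,0]]

```text
t: 11.37
tool_pos: [0.6064, -0.0865, 0.1964]
orientation: [-3.141, -0.0, 0.0]
force: [-0.1, 1.7, 4.3]
opening: 0.0007
```

Emit:
carry_out:
  commands:
    - [[0,0,0.2,0],[0,0,0,0]]

```text
t: 11.53
tool_pos: [0.607, -0.0865, 0.1955]
orientation: [3.141, 0.001, 0.002]
force: [-1.9, 1.9, 7.3]
opening: 0.0004
```

Emit:
carry_out:
  commands:
    - [[0,0,0.1,0],[0,0,0,0]]

```text
t: 11.7
tool_pos: [0.6074, -0.0866, 0.1955]
orientation: [3.141, 0.001, 0.004]
force: [-2.7, 1.4, 11.6]
opening: 0.0005
```

Emit:
carry_out:
  commands:
    - [[0,0,0.1,0],[0,0,0,0]]

```text
t: 11.87
tool_pos: [0.6078, -0.0867, 0.1955]
orientation: [3.141, 0.001, 0.007]
force: [-3.4, 2.6, 15.5]
opening: 0.0002
```

The right pump hits a hard stop after about 10.5 mm, so it holds the weight. Release it, open the claw and check before grasping.

Emit:
carry_out:
  commands:
    - [[0,0,0,0],[0,0,-0.6,0],[0,0,-0.8,0],[0,0,-1,0],[0,0,-1.5,0],[0,0,-2,0],[0,0,-2,0],[0,0,0,0],[0,0,0,0]]

```text
t: 12.62
tool_pos: [0.6072, -0.087, 0.2731]
orientation: [3.141, 0.0, 0.004]
force: [0.0, -1.1, 0.6]
opening: 0.001
```

Emit:
carry_out:
  commands:
    - [[0,0,0,0],[0,0,0,0],[0,0,0,0],[0,0,0,0]]
  claw: 7.5

```text
t: 12.95
tool_pos: [0.606, -0.0864, 0.2703]
orientation: [-3.141, -0.001, 0.003]
force: [0.7, 0.4, -0.5]
opening: 0.0227
```

```bash
python3 - <<'E'
from h import *
s=robot.read_state();print(s['t'],s['tool_pos'],s['opening'])
a=robot.read_camera("scene")[:,:,::-1];cv2.imwrite("pics/scene2f.png",a)
cv2.imwrite("pics/scene2.png",cv2.resize(a[120:255,180:345],None,fx=4,fy=4))
m=(a.max(2)<60).astype(np.uint8);k=np.zeros_like(m);k[165:250,220:325]=m[165:250,220:325]
N,L,S,c=cv2.connectedComponentsWithStats(k)
for i in range(1,N):
    if S[i][4]>25: print(c[i],S[i],onz("scene",[c[i]],.18))
E
```

```text
12.95 [ 0.606  -0.0864  0.2703] 0.022704408331243785
[232.0781 178.7344] [229 174   7  12  64] [[ 0.6069 -0.0873  0.18  ]]
[268.9848 192.4545] [266 188   7  11  66] [[0.5961 0.051  0.18  ]]
[308.6477 209.7955] [305 204   9  13  88] [[0.5943 0.1965 0.18  ]]
```

View pics/scene2.png

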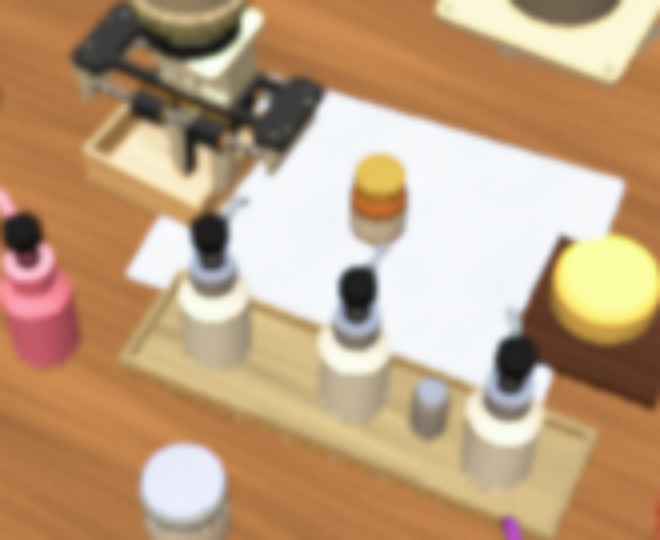

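All three heads are up and at their original pixels: (232,179), (269,192) and (309,210). Finish opening before descending.

Emit:
carry_out:
  commands:
    - [[0,0,0,0],[0,0,0,0],[0,0,0,0],[0,0,0,0],[0,0,0,0],[0,0,0,0],[0,0,0,0],[0,0,0,0],[0,0,0,0],[0,0,0,0],[0,0,0,0]]

```text
t: 13.92
tool_pos: [0.6064, -0.0865, 0.2716]
orientation: [3.142, 0.0, -0.0]
force: [0.8, 0.8, -0.4]
opening: 0.0752
```

Emit:
carry_out:
  commands:
    - [[0,0.05,1.5,0],[0,0,1.5,0],[0,0,1.5,0],[0,0,1.5,0],[0,0,1.5,0],[0,0,1.5,0],[0,0,1.5,0],[0,0,1.5,0],[0,0,1,0],[0,0,0.7,0],[0,0,0.2,0],[0,0,0,0],[0,0,0,0]]

```text
t: 15.0
tool_pos: [0.607, -0.0871, 0.1335]
orientation: [3.141, 0.0, 0.002]
force: [0.7, 0.3, -0.4]
opening: 0.075
```

Emit:
carry_out:
  commands:
    - [[0,0,0,0],[0,0,0,0],[0,0,0,0],[0,0,0,0],[0,0,0,0],[0,0,0,0],[0,0,0,0],[0,0,0,0],[0,0,0,0],[0,0,0,0]]
  claw: 3
  grip_force: 40

```text
t: 15.83
tool_pos: [0.6066, -0.0867, 0.1329]
orientation: [-3.141, -0.001, -0.001]
force: [-0.6, 3.2, 3.7]
opening: 0.0433
```

Emit:
carry_out:
  commands:
    - [[0,0,0,0],[0,0,0,0],[0,0,-0.3,0],[0,0,-0.4,0],[0,0,-0.6,0],[0,0,-0.7,0],[0,0,0,0],[0,0,0,0]]

```text
t: 16.5
tool_pos: [0.6069, -0.0873, 0.1534]
orientation: [3.141, 0.0, 0.002]
force: [0.6, -0.2, -8.0]
opening: 0.0432
```

The force reads -8 N, which matches the weighted 0.84 kg jar. Carry it over the crate.

Emit:
carry_out:
  commands:
    - [[0,0,-1,0],[0,0,-1.5,0],[0,0,-1.5,0],[0,0,-1.5,0],[0,0,-1.2,0],[-0.7,0.6,0,0],[-1.3,1.1,0,0],[-2,1.7,0,0],[-2,1.7,0,0],[-2,1.7,0,0],[-2,1.7,0,0],[-2,1.7,0,0],[-2,1.7,0,0],[-2,1.7,0,0],[-1.3,1.1,0,0],[-0.7,0.6,0,0],[0,0,0,0],[0,0,0,0],[0,0,0,0]]

```text
t: 18.08
tool_pos: [0.4269, -0.2395, 0.2194]
orientation: [-3.141, -0.001, -0.0]
force: [0.2, -0.7, -8.3]
opening: 0.0434
```

```bash
python3 - <<'E'
from h import *
s=robot.read_state();print(s['t'],s['tool_pos'],s['opening'],s['force'])
b=robot.read_camera("scene")[:,:,::-1]
cv2.imwrite("pics/s3.png",cv2.resize(b[100:235,170:330],None,fx=4,fy=4))
E
```

```text
18.0833 [ 0.4269 -0.2395  0.2194] 0.04335591686868648 [ 0.2038 -0.6644 -8.3232]
```

View pics/s3.png

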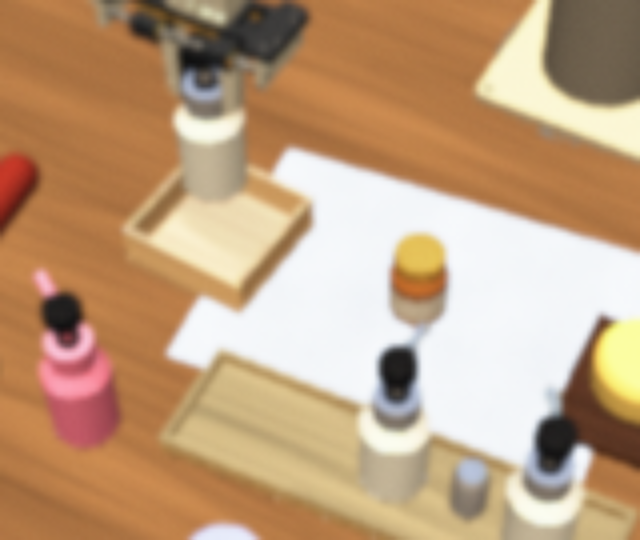

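The jar hangs upright over the crate; its base is at about crop (215,190). Lower it.

Emit:
carry_out:
  commands:
    - [[0,0,0.7,0],[0,0,1.2,0],[0,0,1.3,0],[0,0,1.3,0],[0,0,1.3,0],[0,0,1,0],[0,0,0.7,0],[0,0,0.5,0],[0,0,0.3,0],[0,0,0.2,0],[0,0,0,0],[0,0,0,0]]

```text
t: 19.13
tool_pos: [0.4268, -0.2403, 0.1352]
orientation: [3.141, 0.0, 0.001]
force: [0.3, -0.7, -8.1]
opening: 0.0433
```

Emit:
carry_out:
  commands:
    - [[0,0,0.2,0],[0,0,0.1,0],[0,0,0.1,0],[0,0,0.1,0],[0,0,0,0]]

```text
t: 19.55
tool_pos: [0.4264, -0.24, 0.1294]
orientation: [-3.141, -0.0, 0.0]
force: [-0.9, 0.3, -7.9]
opening: 0.0434
```

Emit:
carry_out:
  commands:
    - [[0,0,0.1,0],[0,0,0.1,0],[0,0,0,0]]

```text
t: 19.8
tool_pos: [0.4264, -0.24, 0.1274]
orientation: [-3.141, -0.001, 0.0]
force: [0.3, -0.8, -8.3]
opening: 0.0433
```

Emit:
carry_out:
  commands:
    - [[0,0,0.1,0],[0,0,0,0]]

```text
t: 19.97
tool_pos: [0.4267, -0.2401, 0.1269]
orientation: [3.141, 0.001, 0.001]
force: [0.1, -0.0, -5.1]
opening: 0.0436
```

Emit:
carry_out:
  commands:
    - [[0,0,0.1,0],[0,0,0,0],[0,0,0,0]]

```text
t: 20.22
tool_pos: [0.4271, -0.2402, 0.1269]
orientation: [3.141, 0.001, 0.002]
force: [-1.2, 3.2, 6.3]
opening: 0.0432
```

It's standing on the floor. Open the claw.

Emit:
carry_out:
  commands:
    - [[0,0,-0.05,0],[0,0,0,0],[0,0,0,0],[0,0,0,0],[0,0,0,0],[0,0,0,0],[0,0,0,0],[0,0,0,0],[0,0,0,0],[0,0,0,0],[0,0,0,0]]
  claw: 7.5

```text
t: 21.13
tool_pos: [0.4265, -0.24, 0.1261]
orientation: [-3.142, -0.0, 0.0]
force: [0.0, -0.7, -0.7]
opening: 0.0753
```

Emit:
carry_out:
  commands:
    - [[0,0,-0.5,0],[0,0,-1,0],[0,0,-1.5,0],[0,0,-2,0],[0,0,-2.5,0],[0,0,-2.5,0],[0,0,-2.5,0],[0,0,-2.5,0],[0,0,-2,0],[0,0,-1,0],[0,0,0,0],[0,3,0,0],[0,3,0,0],[0,3,0,0],[0,3,0,0],[0,3,0,0],[0,0,0,0],[0,0,0,0]]

```text
t: 22.63
tool_pos: [0.4256, -0.3907, 0.3037]
orientation: [-3.139, 0.003, 0.004]
force: [1.2, 0.1, 0.2]
opening: 0.0753
```

```bash
python3 - <<'E'
from h import *
s=robot.read_state();print(s['t'],s['tool_pos'],s['opening'],s['force'])
b=robot.read_camera("scene")[:,:,::-1];a=robot.read_camera("top")[:,:,::-1]
cv2.imwrite("pics/s4.png",cv2.resize(b[100:235,170:330],None,fx=4,fy=4))
cv2.imwrite("pics/t4.png",cv2.resize(a[140:275,155:355],None,fx=4,fy=4))
for n,im,th in(("scene",b,60),("top",a,45)):
    N,L,S,c=cv2.connectedComponentsWithStats((im.max(2)<th).astype(np.uint8))
    for i in range(1,N):
        if 30<S[i][4]<160: print(n,c[i],S[i],onz(n,[c[i]],.18),onz(n,[c[i]],.176))
E
```

```text
22.6333 [ 0.4256 -0.3907  0.3037] 0.07529847437052674 [1.1595 0.0774 0.2446]
scene [167.8855  58.5802] [153  49  34  19 131] [[ 0.1735 -0.6802  0.18  ]] [[ 0.1693 -0.6842  0.176 ]]
scene [194.4225  74.2887] [185  67  22  17 142] [[ 0.2052 -0.5181  0.18  ]] [[ 0.2012 -0.5214  0.176 ]]
scene [222.037 130.963] [219 127   7   9  54] [[ 0.4306 -0.2387  0.18  ]] [[ 0.4273 -0.241   0.176 ]]
scene [185.1129 177.9032] [181 174   9   9  62] [[ 0.683  -0.2301  0.18  ]] [[ 0.6807 -0.2324  0.176 ]]
scene [268.9701 192.5522] [266 188   7  12  67] [[0.5965 0.0512 0.18  ]] [[0.5939 0.0499 0.176 ]]
scene [308.6477 209.7955] [305 204   9  13  88] [[0.5943 0.1965 0.18  ]] [[0.5917 0.1957 0.176 ]]
scene [309.932  264.7282] [305 259  11  13 103] [[0.7698 0.2818 0.18  ]] [[0.7679 0.2814 0.176 ]]
top [143.6667  95.2464] [131  86  21  15  69] [[0.8459 0.3308 0.18  ]] [[0.8473 0.3318 0.176 ]]
top [346.6716 101.7463] [340  92  20  15  67] [[ 0.8442 -0.2829  0.18  ]] [[ 0.8456 -0.2837  0.176 ]]
top [150.6182 105.7091] [140  98  18  13  55] [[0.8131 0.307  0.18  ]] [[0.8144 0.3078 0.176 ]]
top [340.75   111.431
[... 253 characters left out ...]
 0.2447 0.176 ]]
top [330.4957 155.5812] [325 150  12  12 117] [[ 0.6758 -0.2332  0.18  ]] [[ 0.6767 -0.2339  0.176 ]]
top [183.1148 178.3361] [177 173  13  12 122] [[0.5945 0.1962 0.18  ]] [[0.5952 0.1967 0.176 ]]
top [233.0265 179.823 ] [228 174  11  13 113] [[0.5945 0.0507 0.18  ]] [[0.5952 0.0508 0.176 ]]
top [  2.9394 179.6667] [  0 176   8  10  33] [[0.5746 0.7562 0.18  ]] [[0.5753 0.7583 0.176 ]]
top [  4.358  198.4198] [  0 191  12  15  81] [[0.5172 0.7451 0.18  ]] [[0.5177 0.7472 0.176 ]]
top [332.2373 240.5847] [326 235  13  12 118] [[ 0.4266 -0.2399  0.18  ]] [[ 0.4268 -0.2406  0.176 ]]
top [ 85.4308 273.1692] [ 80 270  11   8  65] [[0.3081 0.4695 0.18  ]] [[0.308  0.4708 0.176 ]]
```

View pics/s4.png

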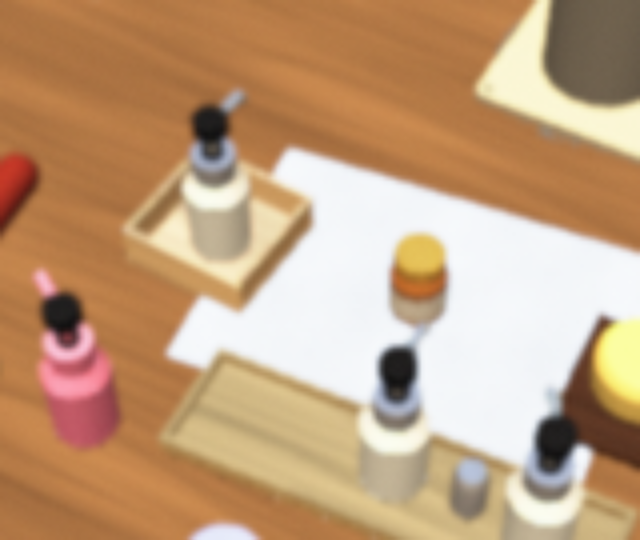

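View pics/t4.png

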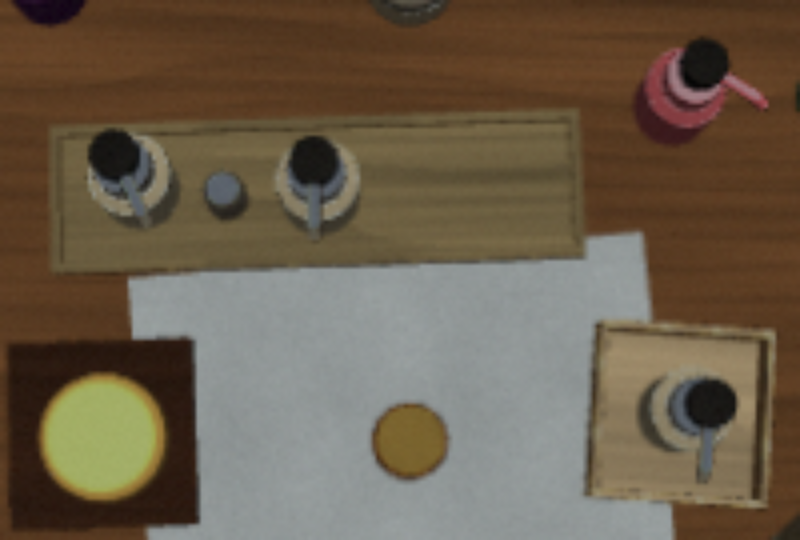

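The jar stands upright in the middle of the crate (head at (0.427,-0.240) in both views), the other two have not moved, and the gripper is clear. Hand it in.

```bash
python3 -c "
from plant import robot
print(robot.close_job())"
```

```text
the job is handed in; nothing more can be done
None
```

I pressed all three pumps in order, found the weight in the right-hand jar, and stood that jar in the crate. The job is handed in after about 23 s; no verdict is reported.

- **Pressing:** The left and middle heads went the full stroke of about 24 mm, to a hard stop at about 16 N each. That is slightly over your 10–15 N for firm. The right head stopped after about 10.5 mm at 15.5 N. All three sprang back up.
- **Moving the jar:** I lifted the right jar by its collar, and the wrist force of about 8 N matches the 0.84 kg jar with the weight. I lowered it until it touched the crate floor, then opened the fingers.
- **Last checks:** Both cameras put the jar's head within a few mm of the crate's centre, and the jar looks upright. The left and middle jars had not shifted measurably, and the bystanders around the tray and crate looked undisturbed. The gripper is clear of everything. No check failed or disagreed by more than about 4 mm.

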